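# Click the washer programme wheel to its mark and start

## Robot

A 6-joint arm with a two-finger parallel gripper is mounted at the origin on the work surface. World frame = base frame: x ahead of the robot, y to its left, z up, the work surface at z = 0. Lengths are in m, angles in degrees, forces in N, time in s.
With the tool pointing down it reaches from about 0.4 to 0.825 m from the base axis. Payload 7 kg.
Tool frame: the origin (TCP) lies at the very end of the fingers, on their centre line; the grasp point (between the pads) lies 19 mm behind it; z points along the fingers, y is the line along which they close (so a half turn about z gives the same grasp; the last joint's range is limited). The gripper opens to 88 mm and grips with 3 to 60 N. Pads are 19 mm wide; open, the fingers measure 130 mm over their backs; the gripper's body (78 mm by 193 mm) begins 47 mm behind the grasp point.
Start: joints at [-52.649, 20.546, 0.682, 0, -70.136, -16.507], TCP at [0.24, -0.631, 0.227] pointing down, gripper open.
Joint ranges: [-176.03, 176.03], [-82.01, 121.73], [-58.28, 71.71], [-173.87, 95.51], [-174.79, -0.11], [-173.66, 173.66]. Speed limits (degrees/s): [136.94, 136.94, 172.46, 180, 180, 180].

## Interface

Orientations are given as [roll, pitch, yaw] about the fixed x, y, z axes, in that order (R = Rz(yaw) Ry(pitch) Rx(roll)).
In Python, from plant import get_state, imaging, r, finder gives the robot as it stands.
- The arm moves only by the shell command python3 -m handwheel 'ROWS' [FORCE]. ROWS is JSON, a list of rows, each a list of 5 numbers: the closure, from 0 (fully open) to 1 (shut), then the shift along the world's x, y, z in cm, then the turn about the world's z in degrees. A call has 1 to 8 rows; each row is the pose to reach, as a shift and turn from the pose commanded when the call began; what a row does not reach only later rows make up. A row lasts 1/8 s, in which the tool goes at most 62.5 mm and 10.7 degrees, less where a joint would pass 70% of its speed; a pose out of reach is approached as far as the arm can. A call with a gripper value outside its range is refused whole. The fingers move at their own pace and stop on an object; FORCE is the grip in N (left out, the last holds). Time passes only in rows, so rows that repeat a pose let the fingers close. It gives the time, the measured TCP pose, the force, the opening and the grip force at its end, in the units of the state.
- get_state(): the state, without advancing time (a new reading comes with each control period).
- imaging.capture(name): name is "scene" or "top" or "wrist"; returns (picture, depth): 384x512x3 uint8, red, green, blue; 384x512 float32, m along the optical axis (not along the pixel's ray), 0 where there is no reading.
- imaging.get_calibration(name): a dict with "fx", "fy", "cx", "cy" (pixels), "rvec" (rotation vector, rad) and "tvec" (3), from world to camera coordinates, as OpenCV has them; the wrist camera has in their place "hand_eye" (4x4, takes a point from camera to tool coordinates, whose origin is the TCP and whose axes are the flange's). Camera axes: x right, y down, z forward; pixel columns grow to the right and rows downward; lengths in m; the calibration is good to about 2 mm. A picture is of the moment at which its call begins: read the wrist's pose just before it. get_calibration takes no time and is no camera call.
- r.close_job(): hands the job in; it is judged then, once.
Trained networks look in the newest picture that a camera, given by its name, has taken for a name from the list of things; names that differ only in an ending like _2 or _b are one class to them, and where a whole thing is asked for, a point or a joint stands for the part that bears it (a point fixed in the world has none). Each returns a list of dicts, best first, with "p" (0 to 1); they miss things now and then, are a little off and sometimes report something else, mostly with a low value. They report only what shows in the picture. A call takes as long as a camera call.
- finder.cut_out(camera, query): "region" (384x512 bool, what is visible of it) and "pixel" ([column, row] in pixels, amid what is visible of it).
The state is a dict: "time_s": time; "joints": joint angles; "qd": joint speeds; "joint_torque": joint torques, N m; "tcp_pos": TCP position; "eef_rot": TCP orientation; "contact_force": force on the tool from outside, world axes, zero at the start; "moment": the same for the moment, N m; "gripper_width": finger opening in m; "gripper_force": force on a finger pad.
Only numpy, scipy, OpenCV 4.12 (cv2) and the standard library are available. Lean on these libraries where they do the work, as an engineer would, in place of code of your own. Each camera call takes 0.05 s, during which the arm holds its last target. There are 200 camera calls.

## Task

On the steel washer start console, flick the star-shaped thumbwheel round with a fingertip, click by click over the top towards the start button, until its one long crossbarred tab stops exactly opposite the fixed pointer, without ever clicking past it. Let go of the wheel, then press the round start button fully down and let it come back up. Do not grip anything, and leave the bottle, carton and cup where they stand.

Things in the scene. Friction and masses are not known exactly. Their poses are not given: they have to be found in the camera images.
- console: fixed steel start console: box 140 mm (own x) by 330 mm (own y), flat top 75 mm above the table. Origin on the table under the wheel; the box reaches from own y -125 to +205 mm. Own x points away from the robot at yaw 0, own y runs from the wheel to the start button, z up. 'Own' below means this frame
- wheel (a joint): tab angle (rad): 0 = crossbarred tab straight up, grows as the wheel's top moves to own +y. It clicks every 36 deg (0.628 rad): at rest it is a multiple of that, so one lug is straight up, others 36 deg each side. Under half a click it springs back, beyond half it snaps on; 2 to 4 N at a lug's end. Starts at 0, -36 or -72 deg; must end at +72 deg (1.257 rad), two clicks past straight up
- axle (a point): centre of the white star wheel, 97 mm above the table over the console's origin. The wheel stands in a slot and turns about this level axle along own x: hub disc of 30 mm radius, 10 lugs 36 deg apart, 8 mm thick, 16 mm wide along the axle, ends 50 mm from the axle. Cheek plates (24 mm along y, top 109 mm above the table) at own x +-22 mm carry it
- tab (a point): end of the wheel's one long tab: the lug whose end carries a crossbar, 8 mm thick and 32 mm long along the axle, 54 mm from the axle (outermost 58 mm)
- mark (a point): tip of the fixed pointer, a bent steel rod 7 mm thick standing on the console at own y +88 mm (top 129 mm above the table). The tip points at the axle from 64 mm, 72 deg from straight up on the +y side. The tab is at its mark when its end is opposite this tip, about 10 mm away
- start_top (a point): centre of the top of the round steel start button (36 mm diameter) on the console, at own y +150 mm; it is pressed straight down, travel 6 mm, about 5 N fully down, springs back
- start (a joint): travel of the start button (m): 0 up, 0.006 fully down
- softener: loose bottle, 68 mm diameter, 190 mm tall, bystander; origin at the centre of its underside
- carton: loose carton 70 x 110 x 160 mm tall, bystander; origin at the centre of its underside
- cup: loose white cup, 72 mm diameter, 60 mm tall, bystander; origin at the centre of its underside

How it is judged (in metres and radians):
On the way, in this order (a step that is already met when the one before it is completed fails the run):
1. the wheel rests in the click at the mark, let go (value of joint wheel between 1.107 and 1.407 rad and contact force between the fingers and console below 0.1 N), for 0.2 s.
2. the start button is pressed down (value of joint start above 0.0045 m).
At the end, for the whole second after the job is handed in: The wheel rests with its tab at the mark (1.257 rad, within 0.15 rad), the start button has been pressed to at least 4.5 mm after that and is up again (under 1.5 mm), and the bottle, carton and cup stand within 20 mm of where they were (value of joint wheel between 1.107 and 1.407 rad and value of joint start below 0.0015 m and distance of each of softener, carton, cup from where it was at the start of the episode below 0.02 m); the robot touches nothing.
It fails at once if the wheel is clicked past the mark (value of joint wheel above 1.65 rad).
It fails at once if the wheel is clicked the wrong way, back past the tab at -72 degrees (value of joint wheel below -1.75 rad).
It fails at once if the start button is pressed while the wheel is not at its mark (value of joint start above 0.003 m and (value of joint wheel below 1.107 rad or value of joint wheel above 1.407 rad)).
It fails at once if a bystander is shoved, lifted or tipped (distance of any of softener, carton, cup from where it was at the start of the episode above 0.03 m or angle between any of softener, carton, cup's own z axis and vertical above 0.3 rad).
It also fails if it takes over 51 s, if anything falls off the work surface, if the arm or the gripper's body presses on something with over 40 N, if the wrist force passes 120 N, or if a joint passes its speed limit or range.

## Working session

There is one attempt and no reset: what is moved stays moved. The work goes in short steps, Python scripts to look and compute and a shell command to move; the robot and the scene stay as the last step left them, time stands still between calls to the robot, and variables do not carry over. Pictures are saved under pics/ and viewed, at most 10 in all, crops included, and the job is handed in when it is done.

```bash
mkdir -p pics; cat > h.py <<'E'
import numpy as np, cv2
from plant import get_state, imaging, r, finder
def pts(name, d):
    c=imaging.get_calibration(name); v,u=np.mgrid[0:384,0:512]
    P=np.stack([(u-c["cx"])/c["fx"]*d,(v-c["cy"])/c["fy"]*d,d],-1)
    R=cv2.Rodrigues(np.array(c["rvec"],float))[0]
    return (P-np.array(c["tvec"]).ravel())@R
E
python3 - <<'E'
from h import *
s=get_state(); print(s["time_s"],s["tcp_pos"],s["eef_rot"],s["gripper_width"],s["contact_force"])
ims=[]
for n in ["top","scene"]:
    p,d=imaging.capture(n); np.savez(f"{n}.npz",p=p,d=d); W=pts(n,d)
    cv2.imwrite(f"pics/{n}0.png",p[...,::-1])
    for q in ["console","wheel","tab","mark","start_top","softener","carton","cup"]:
        for f in finder.cut_out(n,q)[:2]:
            m=f["region"]&(d>0); 
            if m.any(): print(n,q,round(f["p"],2),np.round(f["pixel"]),m.sum(),np.round(np.median(W[m],0),3),np.round(np.percentile(W[m],2,axis=0),3),np.round(np.percentile(W[m],98,axis=0),3))
E
```

```text
0.0 [ 0.23999082 -0.63035171  0.22563481] [ 1.79904648e+02 -9.94246076e-03 -1.59159495e+02] 0.08785717268141685 [-0.24146855 -0.3429621   0.64766591]
top console 0.58 [244. 216.] 8315 [0.508 0.036 0.075] [ 0.44  -0.12   0.012] [0.585 0.194 0.128]
top wheel 0.75 [263. 216.] 414 [ 0.509 -0.007  0.125] [ 0.5   -0.049  0.076] [0.524 0.042 0.146]
top tab 0.73 [259. 217.] 441 [ 0.509 -0.006  0.124] [ 0.5   -0.051  0.075] [0.528 0.044 0.146]
top tab 0.62 [194. 211.] 194 [0.522 0.147 0.097] [0.506 0.13  0.087] [0.539 0.163 0.1  ]
top mark 0.57 [244. 219.] 8203 [0.508 0.036 0.075] [ 0.441 -0.12   0.041] [0.583 0.194 0.128]
top start_top 0.51 [194. 211.] 184 [0.522 0.147 0.097] [0.506 0.13  0.089] [0.537 0.163 0.1  ]
top softener 0.87 [119. 222.] 1110 [0.504 0.312 0.126] [0.477 0.292 0.01 ] [0.54  0.344 0.192]
top carton 0.88 [374. 233.] 2440 [ 0.469 -0.251  0.16 ] [ 0.429 -0.316  0.005] [ 0.516 -0.202  0.164]
top cup 0.64 [274. 171.] 706 [ 0.644 -0.045  0.017] [ 0.604 -0.078 -0.001] [ 0.67  -0.012  0.062]
top cup 0.36 [122. 223.] 1112 [0.504 0.311 0.126] [0.477 0.292 0.005] [0.54  0.346 0.192
[... 186 characters left out ...]
338 0.192]
scene wheel 0.72 [238. 169.] 595 [ 0.517 -0.013  0.115] [ 0.468 -0.048  0.077] [0.522 0.042 0.145]
scene tab 0.81 [237. 177.] 648 [ 0.516 -0.011  0.111] [ 0.458 -0.049  0.076] [0.523 0.048 0.145]
scene mark 0.83 [246. 191.] 7130 [0.543 0.    0.076] [ 0.447 -0.129  0.009] [0.593 0.19  0.129]
scene start_top 0.66 [288. 159.] 103 [0.526 0.144 0.098] [0.509 0.13  0.091] [0.539 0.159 0.101]
scene softener 0.87 [331. 133.] 1186 [0.524 0.308 0.099] [0.49  0.292 0.008] [0.545 0.339 0.192]
scene carton 0.83 [131. 222.] 3983 [ 0.5   -0.269  0.125] [ 0.434 -0.321  0.003] [ 0.519 -0.212  0.163]
scene cup 0.73 [258. 233.] 877 [ 0.63  -0.041  0.038] [ 0.605 -0.077  0.005] [ 0.671 -0.013  0.062]
```

```bash
python3 - <<'E'
from h import *
a=np.load("top.npz");b=np.load("scene.npz")
A=cv2.resize(a["p"][150:280,170:330],None,fx=4.5,fy=4.5,interpolation=2)
B=cv2.resize(b["p"][110:250,170:350],None,fx=4.4,fy=4.4,interpolation=2)
cv2.imwrite("pics/t1.png",A[...,::-1]);cv2.imwrite("pics/s1.png",B[...,::-1])
W=pts("top",a["d"]);m=(abs(W[...,2]-.075)<.006)&(abs(W[...,0]-.51)<.12)&(W[...,1]>-.18)&(W[...,1]<.25)
k=cv2.morphologyEx(m.astype(np.uint8),cv2.MORPH_OPEN,np.ones((3,3)))
n,l,st,ce=cv2.connectedComponentsWithStats(k);i=1+st[1:,4].argmax()
print(cv2.minAreaRect((W[l==i][:,:2]*1000).astype(np.float32)))
for n,c in(("top",a),("scene",b)):
    W=pts(n,c["d"]);m=(W[...,2]>.1)&(abs(W[...,0]-.51)<.06)&(W[...,1]>-.09)&(W[...,1]<.11)
    if n=="top":print(np.round(W[m][np.argsort(W[m][:,1])][::6]*1000).astype(int).tolist())
E
```

```text
((514.1002197265625, 37.15397644042969), (329.8372802734375, 139.91229248046875), 85.79960632324219)
[[504, -51, 102], [521, -49, 132], [523, -47, 135], [507, -47, 132], [496, -46, 135], [516, -45, 135], [498, -44, 134], [519, -43, 133], [507, -42, 133], [502, -41, 104], [505, -40, 133], [506, -38, 129], [515, -36, 130], [515, -34, 127], [502, -32, 105], [502, -31, 123], [509, -29, 125], [514, -27, 123], [516, -25, 119], [503, -25, 119], [507, -22, 120], [507, -20, 120], [502, -18, 106], [510, -17, 146], [517, -15, 145], [508, -15, 147], [502, -14, 103], [508, -13, 146], [530, -12, 108], [514, -11, 139], [505, -11, 141], [503, -9, 118], [510, -9, 134], [528, -7, 102], [513, -7, 126], [505, -6, 123], [534, -5, 110], [514, -4, 125], [509, -4, 125], [488, -4, 107], [532, -3, 111], [513, -2, 128], [493, -2, 104], [488, -2, 111], [518, 0, 127], [498, 0, 101], [493, 0, 103], [531, 2, 102], [509, 3, 125], [487, 3, 103], [518, 5, 129], [506, 5, 130], [535, 7, 108], [510, 7, 136], [491, 7, 108], [509, 9, 141], [490, 10, 111], [509, 11, 143], [515, 14, 147], [505, 14, 124], [509, 16, 142], [517, 18, 119], [505, 19, 107], [508, 21, 118], [513, 23, 119], [517, 25, 121], [505, 26, 104], [510, 27, 120], [512, 30, 127], [512, 32, 127], [506, 32, 118], [514, 34, 125], [514, 36, 127], [512, 39, 126], [520, 44, 102], [517, 61, 122], [515, 66, 120], [520, 70, 124], [519, 75, 127], [517, 79, 127], [515, 83, 107], [515, 86, 126]]
```

View pics/t1.png

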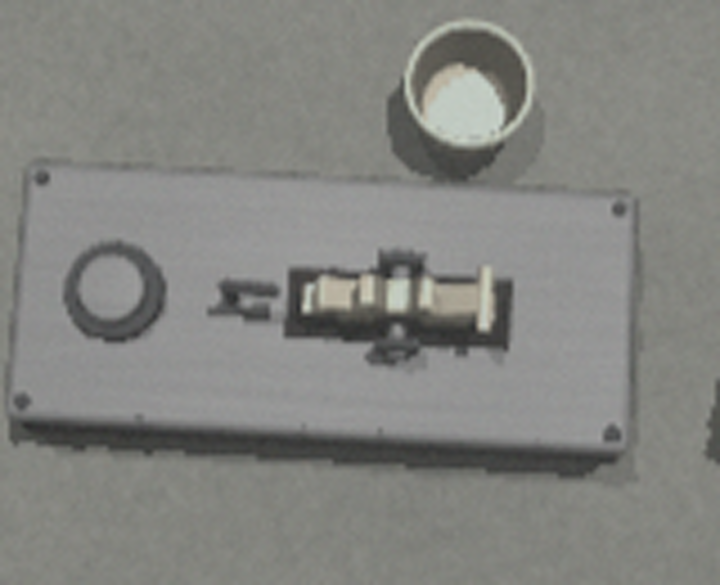

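View pics/s1.png

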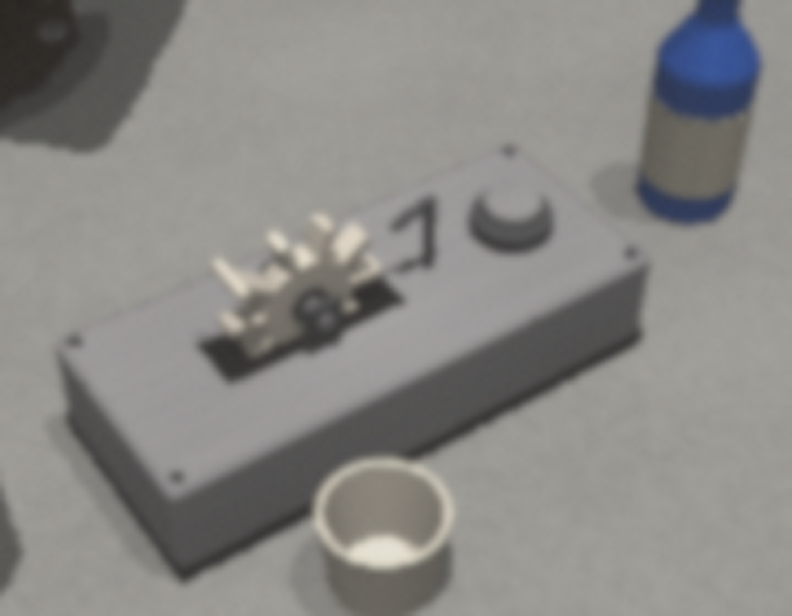

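```bash
cat >> h.py <<'E'
O=np.array([.5112,-.0027]);YAW=np.radians(-4.2)
EX=np.array([np.cos(YAW),np.sin(YAW)]);EY=np.array([-np.sin(YAW),np.cos(YAW)])
def own(W): q=W[...,:2]-O; return np.stack([q@EX,q@EY,W[...,2]],-1)
def angle(d,name="top",show=False):
    Q=own(pts(name,d)).reshape(-1,3)
    ok=(d.ravel()>0)&(abs(Q[:,0])<.017)&(abs(Q[:,1])<.056)&(Q[:,2]>.1)
    Q=Q[ok]; y,z=Q[:,1],Q[:,2]-.097
    def cost(t):
        D=np.maximum(np.hypot(y,z)-.03,0)
        for k in range(10):
            a=t+k*np.pi/5; rad=y*np.sin(a)+z*np.cos(a); tan=y*np.cos(a)-z*np.sin(a)
            D=np.minimum(D,np.hypot(np.maximum(abs(tan)-.004,0),np.maximum(rad-(.058 if k==0 else .05),0)+np.maximum(.02-rad,0)))
        return np.minimum(D,.006).mean()
    T=np.radians(np.arange(-110,111,2)); c=np.array([cost(t) for t in T])
    # tab: points beyond 10 mm along the axle are crossbar only, r>.05
    m=(abs(Q[:,0])>.0105)&(np.hypot(y,z)>.048)
    tab=np.degrees(np.arctan2(y[m],z[m])) if m.any() else np.array([np.nan])
    loc=[i for i in range(1,len(c)-1) if c[i]<c[i-1] and c[i]<c[i+1]]
    return [(round(np.degrees(T[i])),round(c[i]*1e3,2)) for i in loc], np.round(np.median(tab),1), int(m.sum())
E
python3 - <<'E'
from h import *
print(get_state()["time_s"])
for n in("top","scene"):
    print(n,angle(np.load(n+".npz")["d"],n))
    p,d=imaging.capture(n); print(n,angle(d,n)); np.savez(n+"1.npz",p=p,d=d)
print(get_state()["time_s"])
E
```

```text
0.9
top ([(-88, np.float64(1.1)), (-52, np.float64(0.45)), (-16, np.float64(1.05)), (20, np.float64(1.06)), (56, np.float64(1.09)), (92, np.float64(1.1))], np.float64(-49.0), 15)
top ([(-88, np.float64(1.02)), (-52, np.float64(0.4)), (-16, np.float64(1.0)), (20, np.float64(0.99)), (56, np.float64(1.02)), (92, np.float64(1.02))], np.float64(-49.2), 16)
scene ([(-88, np.float64(0.88)), (-52, np.float64(0.46)), (-16, np.float64(0.85)), (20, np.float64(0.87)), (56, np.float64(0.87)), (92, np.float64(0.88))], np.float64(-49.2), 17)
scene ([(-88, np.float64(0.91)), (-52, np.float64(0.49)), (-16, np.float64(0.89)), (20, np.float64(0.89)), (56, np.float64(0.9)), (92, np.float64(0.91))], np.float64(-49.3), 15)
1.0
```

```bash
python3 -m handwheel '[[1,2.4,5.4,1,8],[1,4.8,10.8,2,16],[1,7.2,16.2,2,24],[1,9.6,21.6,2,32],[1,12,27,2,40],[1,14.4,32.4,2,48],[1,16.8,37.8,2,56],[1,19.2,43.2,2,65]]' 20
python3 -c "
from plant import get_state as g;s=g();print(s['time_s'],s['tcp_pos'],s['eef_rot'],s['gripper_width'],s['contact_force'])"
```

```text
time_s: 2.0
tcp_pos: [0.4327, -0.197, 0.247]
eef_rot: [-179.9, -0.0, -93.9]
contact_force: [1.7, -0.1, -0.4]
gripper_width: 0.0135
gripper_force: 0.0
2.0 [ 0.43270112 -0.19699503  0.2470374 ] [-1.79931790e+02 -1.81514655e-03 -9.38696613e+01] 0.01349484258722329 [ 1.716788   -0.13254774 -0.44817193]
```

```bash
python3 -m handwheel '[[1,2.5,5,0,0],[1,5,10.5,-2,0],[1,7.6,15.9,-6.5,0],[1,7.6,15.9,-6.5,0],[1,7.6,15.9,-6.5,0]]'
python3 - <<'E'
from h import *
s=get_state();print(s['tcp_pos'],s['contact_force'],own(s['tcp_pos']))
for n in("top","scene"):
    p,d=imaging.capture(n);print(angle(d,n));Q=own(pts(n,d))
    m=(Q[...,2]>.165)&(Q[...,2]<.215)&(abs(Q[...,1]+.03)<.1)&(abs(Q[...,0])<.1)
    print(n,m.sum(),np.round(np.percentile(Q[m],[1,5,50,95,99],axis=0),3).tolist() if m.any() else "")
    cv2.imwrite(f"pics/{n}2.png",cv2.resize(p[80:270,150:380],None,fx=3.2,fy=3.2)[...,::-1])
E
```

```text
time_s: 2.62
tcp_pos: [0.5081, -0.0395, 0.1812]
eef_rot: [179.9, -0.0, -94.1]
contact_force: [-0.4, -0.1, 0.3]
gripper_width: 0.0001
gripper_force: 0.0
[ 0.50805294 -0.03953581  0.18121762] [-0.38710794 -0.06838707  0.30404377] [-0.00044082 -0.03696737  0.18121762]
([], np.float64(-1.0), 1016)
top 0 
([(-88, np.float64(1.87)), (-52, np.float64(1.54)), (-16, np.float64(1.85)), (20, np.float64(1.85)), (56, np.float64(1.86)), (92, np.float64(1.87))], np.float64(-24.4), 71)
scene 85 [[-0.016, -0.049, 0.185], [-0.012, -0.049, 0.187], [0.005, -0.047, 0.199], [0.017, -0.044, 0.213], [0.018, -0.043, 0.215]]
```

View pics/scene2.png

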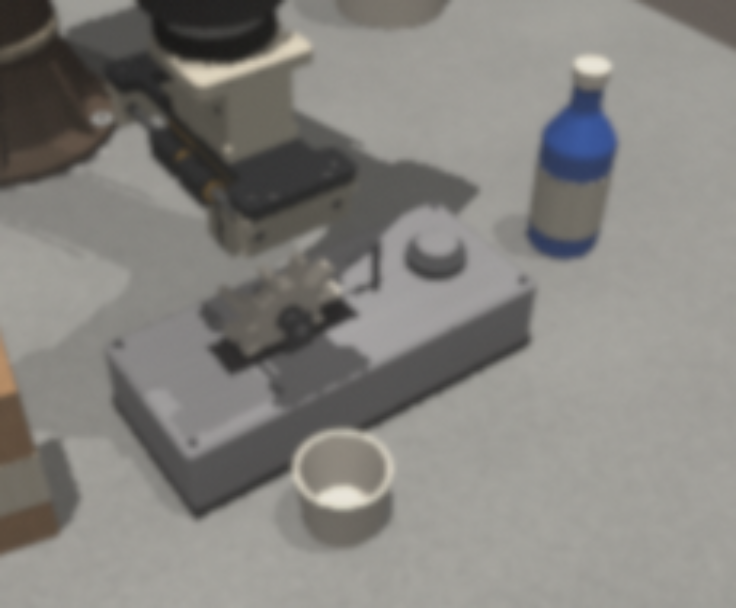

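```bash
python3 -m handwheel '[[1,0,0.5,-2,0],[1,0,0.5,-4,0],[1,0,0.5,-4,0],[1,0,0.9,-4,0],[1,0.1,1.2,-4,0],[1,0.1,1.5,-4,0],[1,0.1,1.5,-4,0]]'
python3 - <<'E'
from h import *
for n in("scene",):
    p,d=imaging.capture(n);print(angle(d,n))
E
python3 -m handwheel '[[1,0,0,2.5,0],[1,0,-1.5,4.5,0],[1,0,-3,4.5,0],[1,0,-5,4.5,0],[1,0,-5,4.5,0]]'
python3 - <<'E'
from h import *
for n in("top","scene"):
    p,d=imaging.capture(n);print(angle(d,n))
cv2.imwrite(f"pics/{n}3.png",cv2.resize(p[110:250,170:350],None,fx=4.2,fy=4.2)[...,::-1])
E
```

```text
time_s: 3.6
tcp_pos: [0.5101, -0.025, 0.1433]
eef_rot: [-179.9, -0.0, -94.1]
contact_force: [-1.7, -2.5, 9.1]
gripper_width: 0.0003
gripper_force: 4.1
([(-108, np.float64(3.65)), (-72, np.float64(3.65)), (-36, np.float64(3.36)), (0, np.float64(3.65)), (36, np.float64(3.65)), (72, np.float64(3.65)), (108, np.float64(3.65))], np.float64(-17.5), 165)
time_s: 4.28
tcp_pos: [0.5087, -0.0757, 0.186]
eef_rot: [180.0, -0.0, -94.3]
contact_force: [0.4, -0.2, 0.5]
gripper_width: 0.0008
gripper_force: 0.0
([(-104, np.float64(5.99)), (-68, np.float64(5.99)), (-34, np.float64(5.97)), (4, np.float64(5.99)), (40, np.float64(5.99)), (76, np.float64(5.99))], np.float64(-1.5), 947)
([(-108, np.float64(0.99)), (-72, np.float64(0.99)), (-36, np.float64(0.55)), (0, np.float64(0.95)), (36, np.float64(0.97)), (72, np.float64(0.99)), (108, np.float64(0.99))], np.float64(-32.2), 23)
```

View pics/scene3.png

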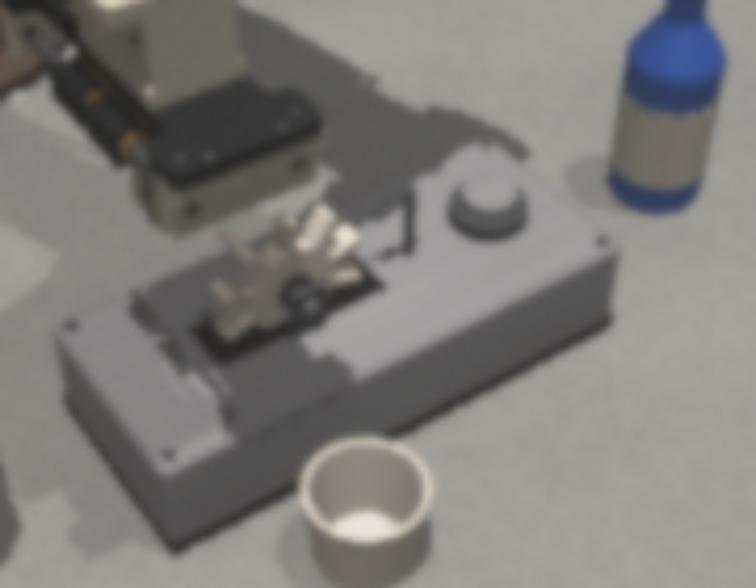

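```bash
python3 -m handwheel '[[1,0,1.8,-2.5,0],[1,0,2.0,-5,0],[1,0,2.0,-5,0],[1,0,3.0,-5,0],[1,0,3.8,-5,0],[1,0.1,4.4,-5,0],[1,0.1,4.8,-5,0],[1,0.1,4.8,-5,0]]'
python3 -m handwheel '[[1,0,0,2.5,0],[1,0,-1.5,5,0],[1,0,-3,5,0],[1,0,-4.8,5,0],[1,0,-4.8,5,0]]'
python3 - <<'E'
from h import *
for n in("scene",):
    p,d=imaging.capture(n);print(angle(d,n))
E
```

```text
time_s: 5.38
tcp_pos: [0.5111, -0.0267, 0.1381]
eef_rot: [-179.9, -0.0, -94.1]
contact_force: [-1.5, -2.6, 9.4]
gripper_width: 0.0003
gripper_force: 4.9
time_s: 6.0
tcp_pos: [0.5095, -0.076, 0.1857]
eef_rot: [179.9, -0.0, -94.3]
contact_force: [-0.3, 0.9, 0.4]
gripper_width: 0.0002
gripper_force: 0.0
([(-108, np.float64(0.91)), (-72, np.float64(0.91)), (-36, np.float64(0.88)), (0, np.float64(0.51)), (36, np.float64(0.89)), (72, np.float64(0.91)), (108, np.float64(0.91))], np.float64(-2.9), 18)
```

```bash
python3 -m handwheel '[[1,0,1.8,-2.5,0],[1,0,2.0,-5.4,0],[1,0,2.0,-5.4,0],[1,0,3.0,-5.4,0],[1,0,3.8,-5.3,0],[1,0.1,4.4,-5.1,0],[1,0.1,5,-5,0],[1,0.1,5,-5,0]]'
python3 -m handwheel '[[1,0,0,2.5,0],[1,0,-1.5,5,0],[1,0,-3,5,0],[1,0,-5,5,0],[1,0,-5,5,0]]'
python3 - <<'E'
from h import *
for n in("scene",):
    p,d=imaging.capture(n);print(angle(d,n))
E
```

```text
time_s: 7.05
tcp_pos: [0.5127, -0.0246, 0.139]
eef_rot: [-179.8, -0.0, -94.1]
contact_force: [-1.1, -4.3, 10.0]
gripper_width: 0.0007
gripper_force: 4.8
time_s: 7.68
tcp_pos: [0.5109, -0.0754, 0.1864]
eef_rot: [180.0, 0.0, -94.2]
contact_force: [0.6, -1.1, 0.4]
gripper_width: 0.0006
gripper_force: 0.0
([(-108, np.float64(0.89)), (-72, np.float64(0.89)), (-36, np.float64(0.87)), (0, np.float64(0.85)), (36, np.float64(0.49)), (72, np.float64(0.89)), (108, np.float64(0.89))], np.float64(31.7), 21)
```

```bash
python3 -m handwheel '[[1,-0.1,1.8,-2.5,0],[1,-0.1,2.0,-5.4,0],[1,-0.1,2.0,-5.4,0],[1,-0.1,3.0,-5.4,0],[1,-0.1,3.8,-5.3,0],[1,-0.1,4.4,-5.1,0],[1,-0.1,4.9,-5,0],[1,-0.1,4.9,-5,0]]'
python3 -m handwheel '[[1,0,0,2.5,0],[1,0,-1.5,5,0],[1,0,-3,5,0],[1,0,-5,5,0],[1,0,-5,5,0]]'
python3 - <<'E'
from h import *
for n in("scene",):
    p,d=imaging.capture(n);print(angle(d,n))
cv2.imwrite(f"pics/{n}4.png",cv2.resize(p[110:250,170:350],None,fx=4.2,fy=4.2)[...,::-1])
E
```

```text
time_s: 8.72
tcp_pos: [0.5118, -0.0255, 0.1391]
eef_rot: [-179.8, 0.0, -94.1]
contact_force: [-0.7, -2.9, 8.3]
gripper_width: 0.0005
gripper_force: 4.4
time_s: 9.35
tcp_pos: [0.5099, -0.0764, 0.1865]
eef_rot: [180.0, 0.0, -94.3]
contact_force: [-0.1, 0.4, 0.2]
gripper_width: 0.0008
gripper_force: 0.0
([(-108, np.float64(0.77)), (-72, np.float64(0.77)), (-36, np.float64(0.75)), (0, np.float64(0.72)), (36, np.float64(0.75)), (70, np.float64(0.52)), (108, np.float64(0.77))], np.float64(66.5), 19)
```

View pics/scene4.png

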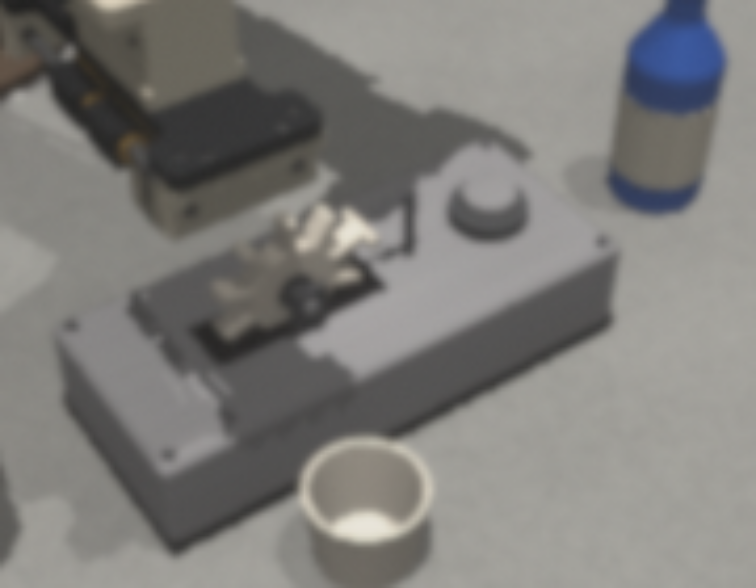

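```bash
python3 -m handwheel '[[1,0,5,1,0],[1,0.3,10.5,1,0],[1,0.7,16,1,0],[1,1.2,22.3,0,0],[1,1.2,22.3,-4,0],[1,1.2,22.3,-7,0],[1,1.2,22.3,-8,0],[1,1.2,22.3,-8,0]]'
python3 - <<'E'
from h import *
s=get_state();print(own(s['tcp_pos']))
for n in("scene",):
    p,d=imaging.capture(n);print(angle(d,n))
E
```

```text
time_s: 10.4
tcp_pos: [0.5221, 0.1473, 0.1065]
eef_rot: [180.0, -0.0, -94.1]
contact_force: [-0.2, -0.2, 0.2]
gripper_width: 0.0007
gripper_force: 0.0
[-9.07215080e-05  1.50415010e-01  1.06487047e-01]
([(-108, np.float64(0.66)), (-72, np.float64(0.66)), (-36, np.float64(0.64)), (0, np.float64(0.63)), (36, np.float64(0.64)), (72, np.float64(0.43)), (108, np.float64(0.66))], np.float64(67.6), 12)
```

```bash
python3 -m handwheel '[[1,0,0,-0.4,0],[1,0,0,-0.8,0],[1,0,0,-1.0,0],[1,0,0,-1.2,0],[1,0,0,-1.4,0],[1,0,0,-1.4,0]]'
```

```text
time_s: 11.2
tcp_pos: [0.5222, 0.1471, 0.0927]
eef_rot: [-180.0, -0.0, -94.1]
contact_force: [-0.2, -1.5, 4.2]
gripper_width: 0.0005
gripper_force: 2.0
```

```bash
python3 -m handwheel '[[1,0,0,-0.15,0],[1,0,0,-0.3,0],[1,0,0,-0.3,0]]'
```

```text
time_s: 11.58
tcp_pos: [0.5223, 0.1472, 0.0911]
eef_rot: [-180.0, -0.0, -94.1]
contact_force: [-6.0, -1.9, 17.9]
gripper_width: 0.0004
gripper_force: 8.9
```

Bottomed out (17.9 N). Release upward and verify.

```bash
python3 -m handwheel '[[1,0,0,2,0],[1,0,0,6,0],[1,0,0,11,0],[1,-2,0,13,0],[1,-6,0,13,0],[1,-10,0,13,0],[1,-10,0,13,0],[1,-10,0,13,0]]'
python3 - <<'E'
from h import *
for n in("scene",):
    p,d=imaging.capture(n);print(angle(d,n)); W=pts(n,d)
    for q in ["softener","carton","cup","start_top"]:
        for f in finder.cut_out(n,q)[:1]:
            m=f["region"]&(d>0);print(q,np.round(np.median(W[m],0),3),np.percentile(W[m][:,2],95))
s=get_state();print(s["tcp_pos"],s["contact_force"])
E
```

```text
time_s: 12.58
tcp_pos: [0.4225, 0.1476, 0.2197]
eef_rot: [-180.0, 0.0, -94.1]
contact_force: [0.1, 0.1, -0.2]
gripper_width: 0.0002
gripper_force: 0.0
([(-108, np.float64(0.71)), (-72, np.float64(0.71)), (-36, np.float64(0.69)), (0, np.float64(0.67)), (36, np.float64(0.69)), (72, np.float64(0.46)), (108, np.float64(0.71))], np.float64(68.0), 15)
softener [0.524 0.308 0.099] 0.18515829137180564
carton [ 0.501 -0.269  0.127] 0.16293891326081344
cup [ 0.631 -0.039  0.038] 0.06094664971020417
start_top [0.525 0.145 0.098] 0.09969120011898626
[0.42259488 0.14716155 0.21917151] [-0.52387272  0.58067794  0.29043533]
```

```bash
python3 -c "
from plant import r; print(r.close_job())"
```

```text
the job is handed in; nothing more can be done
None
```

The job is handed in: the tab rests at its mark (measured about 72°), the start button was pressed until the force jumped to 17.9 N and is back up, and the bottle, carton and cup stand within about 2 mm of where they were; the wheel started half a click off, near -52°, which took four pushes to bring round.

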